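Third hand at the assembly jig: hold a panel against the sprung stop

ROBOT

A 6-joint arm with a two-finger parallel gripper is mounted at the origin on a cart in front of the work surface, level with it; the furniture and walls round the work are solid. World frame = base frame: x ahead of the robot, y to its left, z up, the work surface at z = 0. Lengths are in m, angles in rad, forces in N, time in s.
With the tool pointing down it reaches from about 0.275 to 0.725 m from the base axis. Payload 5.6 kg.
Tool frame: the origin (TCP) lies at the very end of the fingers, on their centre line; the grasp point (between the pads) lies 19 mm behind it (r.tcp_to_grasp is the distance from the TCP to the grasp point, in m); z points along the fingers, y is the line along which they close (so a half turn about z gives the same grasp; the last joint's range is limited). The gripper opens to 85 mm and grips with 20 to 120 N. Pads are 22 mm wide; open, the fingers measure 114 mm over their backs; the gripper's body (76 mm by 85 mm) begins 54 mm behind the grasp point. The pads swing forward as they close: fully open they stand 13 mm farther back than shut.
Start: joints at [1.464, 0.255, 0.108, 0, -1.424, -0.285], TCP at [0.21, 0.508, 0.231] pointing down, gripper open.
Joint ranges: [-2.95, 2.95], [-1.21, 1.97], [-1.09, 1.5], [-2.87, 1.71], [-2.94, -0.07], [-3.05, 3.05]. Speed limits (rad/s): [2.57, 2.57, 3.14, 3.14, 3.14, 3.14].

INTERFACE

Orientations are given as a unit quaternion [x, y, z, w].
In Python, from workcell import r gives the robot as it stands. The module is installed in compiled form; this text tells all that it offers.
- The arm moves only by the tool send_rows, never from a script. Its argument "series" is a list of rows, each a list of 2 entries, a list of its own where there are three numbers: the shift along the world's x, y, z in m, then the turn about the world's z in rad. In form: [[[x, y, z], twist], ...]. A call has 1 to 12 rows; each row is the pose to reach, as a shift and turn from the pose commanded when the call began; what a row does not reach only later rows make up. A row lasts 1/8 s, in which the tool goes at most 62.5 mm and 10.7 degrees, less where a joint would pass 70% of its speed; a pose out of reach is approached as far as the arm can. A call with a gripper value outside its range is refused whole. "hand" is the closure, from -1 (fully open) to 1 (shut), set as the call begins (left out, the last holds). The fingers move at their own pace and stop on an object; "newtons" is the grip in N (left out, the last holds). Time passes only in rows, so rows that repeat a pose let the fingers close. It gives the time, the measured TCP pose, the force, the opening and the grip force at its end, in the units of the state.
- r.get_state(): the state, without advancing time (a new reading comes with each control period).
- r.get_image(name): name is "scene" or "top" or "wrist"; returns a dict with "image" (400x640x3 uint8, blue, green, red), "intrinsics" (3x3 intrinsics, pixels), "world_from_camera" (4x4, takes a point from camera to world coordinates); the wrist camera has in their place "mount" (4x4, takes a point from camera to tool coordinates, whose origin is the TCP and whose axes are the flange's). Camera axes: x right, y down, z forward; pixel columns grow to the right and rows downward; lengths in m; the calibration is good to about 2 mm. A picture is of the moment at which its call begins: read the wrist's pose just before it. There is no depth.
- r.close_job(): hands the job in; it is judged then, once.
The state is a dict: "time": time; "joint_pos": joint angles; "qvel": joint speeds; "effort": joint torques, N m; "eef_pos": TCP position; "tool_rot": TCP orientation; "force": force on the tool from outside, world axes, zero at the start; "ft_torque": the same for the moment, N m; "grip_width": finger opening in m; "grasp_force": force on a finger pad.
Only numpy, scipy, OpenCV 4.12 (cv2) and the standard library are available. Lean on these libraries where they do the work, as an engineer would, in place of code of your own. Each camera call takes 0.05 s, during which the arm holds its last target. There are 200 camera calls.

TASK

Take the longer of the two wooden panels out of the stand, stand it on edge in the slot of the assembly jig and slide it along the slot floor, under the wooden bridge, against the sprung steel stop. Push the stop back until the end of its pointer tongue lies between the two black lines on the spring housing and finish while still holding it pressed there, steady and without letting go, so that I can tighten the clamp screw. Never push the stop to the end of its travel, and leave the shorter panel, the glue bottle and the loose tapered blocks alone.

Things in the scene. Friction and masses are not known exactly. Their poses are not given: they have to be found in the camera images.
- panel: The longer plain wooden panel, 180 x 15 x 70 mm (x length, y thickness, z height), about 0.135 kg (0.8 to 1.3 times that), standing on its long edge in one of the two slots of the stand. Origin: centre of its underside; x along its length, y across its thickness, z up. Its two ends are alike.
- short_panel: The shorter wooden panel, 110 x 15 x 70 mm, standing in the other slot of the stand, 80 mm beside the long panel (centre to centre), not needed. Origin and axes as for the long panel. Either panel may be in either slot.
- stand: Fixed wooden stand on the bench: base 140 (x) x 150 (y) x 10 mm with two slots along its x axis, at y = +40 and -40 mm. The panels stand on the base top (10 mm above the bench) between ribs 12 mm thick, 120 mm long and 20 mm high, slots 19 mm wide. Panel tops are 80 mm above the bench. Origin: centre of its underside.
- jig: Fixed assembly jig, plywood base 265 x 140 x 15 mm, a slot along its top. Origin on the bench under the slot, x along the slot from its mouth (-x, nearer the robot) toward the stop (+x), z up. Slot: middle line y = 0, 18 mm wide, floor 15 mm above the bench. A small clamp screw sits outside the +y cheek.
- slot (a point): Slot floor, middle line, at x = -90 mm in the jig's frame: the near ends of the wooden cheeks, which run from here to x = +45 mm and stand 16 mm above the floor. Nearer the robot the mouth flares to 35 mm wide at x = -114 mm. Tilted metal strips on the cheeks (x = -89 to +17 mm) widen the slot upward to 32 mm at 26 mm above the floor.
- bridge (a point): Middle of the bridge's underside, 75 mm above the slot floor. The wooden bridge crosses the slot from x = +20 to +45 mm in the jig's frame, 12 mm thick, 62 mm wide, on two posts 32 mm apart. Lower the panel into the slot, or bring it in at the mouth, with its front end short of x = +20 mm, then slide it under the bridge.
- housing (a point): Middle of the top of the grey spring housing behind the stop, between the two black lines, 62 mm above the slot floor, x = 115 mm in the jig's frame. The lines run across the slot direction at x = 110 and 120 mm. The housing reaches from x = 88 to 143 mm.
- pad (a point): Steel pad of the sprung stop, 28 mm wide, reaching from 5 to 62 mm above the slot floor. The point: in its front face (the face toward the mouth), on the slot's middle line at floor height; axes as the jig's. At rest it is at x = +50 mm, z = +15 mm in the jig's frame. A flat pointer tongue, 12 mm wide, runs from the top of the pad back over the housing; its free end is 50 mm behind the pad's front face.
- stop (a joint): Travel of the sprung stop in m: 0 at rest, grows as it is pushed toward the jig's +x, 0.028 at the end of its travel. Spring of about 600 N/m, no preload: the tongue's end is at the first line at 0.010 (6 N), at the second at 0.020 (12 N). It springs back when let go.
- glue_bottle: White glue bottle with red nozzle, 59 mm across, 181 mm high, standing loose behind the stand. Origin: centre of its underside.
- block_23: Loose tapered wooden block 28 x 51 x 64 mm standing at the right edge of the bench, beside the jig. Origin: centre of its underside.
- block_24: Loose tapered wooden block 28 x 50 x 64 mm standing at the back, near the glue bottle. Origin: centre of its underside.
Not all that is in view belongs to the job. Leave any blue look-alike of the panel alone.

How it is judged:
By the outcome, as a careful person would: the job done as asked, in the order asked, and still so for the second after the job is handed in, while the arm keeps its last pose, push and grip.
It also fails if it takes over 42 s, if anything falls off the work surface, if the arm or the gripper's body presses on something with over 40 N, if the wrist force passes 120 N, or if a joint passes its speed limit or range.

## Working session

There is one attempt and no reset: what is moved stays moved. The work goes in short steps, Python scripts to look and compute and a tool call to move; the robot and the scene stay as the last step left them, time stands still between calls to the robot, and variables do not carry over. Pictures are saved under pics/ and viewed, at most 10 in all, crops included, and the job is handed in when it is done.

Besides the shell and the picture viewer there is one more tool, called after ">>>" in YAML: its name, and indented under it one key for each argument. send_rows: Moves the arm, as the interface text tells. Its arguments: {"type":"object","properties":{"series":{"type":"array","items":{"type":"array"}},"hand":{"type":"number"},"newtons":{"type":"number"}},"required":["series"]}

```bash
mkdir -p pics; cat > h.py <<'E'
import numpy as np, cv2
from workcell import r
def ray(im,u,v):
    K=np.array(im["intrinsics"]);T=np.array(im["world_from_camera"])
    d=T[:3,:3]@np.linalg.solve(K,[u,v,1.]);return T[:3,3],d
def at(im,u,v,z):
    o,d=ray(im,u,v);return o+d*(z-o[2])/d[2]
def proj(im,p):
    T=np.linalg.inv(np.array(im["world_from_camera"]));q=np.array(im["intrinsics"])@(T[:3,:3]@np.array(p)+T[:3,3]);return q[:2]/q[2]
E
python3 - <<'E'
from h import *
for n in("top","scene"):
    im=r.get_image(n);cv2.imwrite(f"pics/{n}0.png",im["image"]);np.save(n,im,allow_pickle=True)
    print(np.round(im["world_from_camera"],3),np.round(im["intrinsics"],1))
print(r.get_state())
E
```

```text
[[ 0.06  -0.975  0.212  0.314]
 [-0.998 -0.058  0.016 -0.075]
 [-0.003 -0.212 -0.977  1.213]
 [ 0.     0.     0.     1.   ]] [[507.4   0.  315. ]
 [  0.  507.4 208.9]
 [  0.    0.    1. ]]
[[ 0.609 -0.517  0.601 -0.176]
 [-0.793 -0.378  0.477 -0.665]
 [-0.02  -0.767 -0.641  0.872]
 [ 0.     0.     0.     1.   ]] [[425.    0.  326.7]
 [  0.  425.  197.3]
 [  0.    0.    1. ]]
{'time': 0.1, 'joint_pos': array([ 1.46358169e+00,  2.55671879e-01,  1.07135238e-01, -4.20136356e-04,
       -1.42391218e+00, -2.84585815e-01]), 'qvel': array([-0.00111266, -0.00184072,  0.0028636 ,  0.00136028, -0.00079954,
       -0.00121421]), 'effort': array([-1.99856353e-03, -3.87603629e+01,  2.38475114e+01,  5.37781119e+00,
       -3.76568787e-03, -5.30880683e-06]), 'eef_pos': array([0.20980709, 0.50792658, 0.23049548]), 'tool_rot': array([ 9.80866464e-01, -1.94679873e-01, -1.33783751e-04,  8.41404604e-04]), 'force': array([ 0.27091817,  0.16173801, -0.43710399]), 'ft_torque': array([-0.00732941, -0.03311818,  0.00776366]), 'grasp_force': 0.0, 'grip_width': 0.08557550018202593}
```

View pics/top0.png

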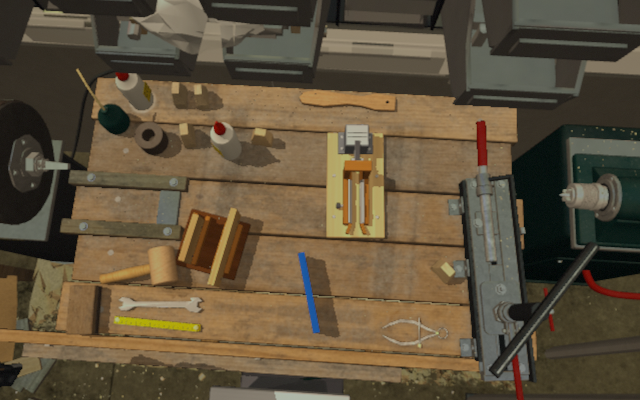

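View pics/scene0.png

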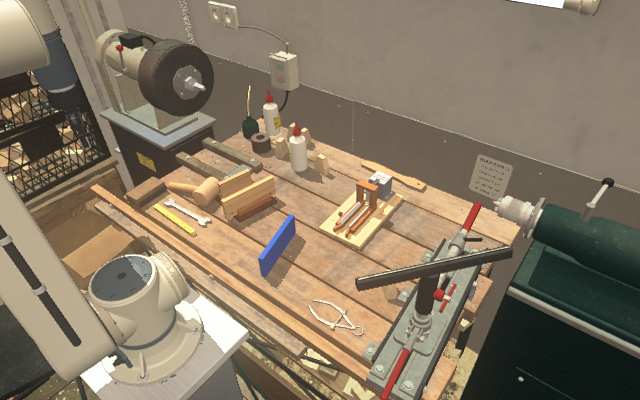

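The top view shows the stand around (215,245), with the long panel on its right at about (224,247) and the short one on its left at about (195,232). The jig is at (356,190), with its mouth at (357,230) and the housing at (357,135). The blue decoy is at (309,292). Next I'll enlarge the stand and jig.

```bash
python3 - <<'E'
import cv2,numpy as np
a=cv2.imread("pics/top0.png")
s=cv2.resize(a[195:295,170:260],None,fx=4.2,fy=4.2,interpolation=cv2.INTER_CUBIC)
j=cv2.resize(a[115:245,315:395],None,fx=4.2,fy=4.2,interpolation=cv2.INTER_CUBIC)
o=np.zeros((560,730,3),np.uint8);o[:s.shape[0],:s.shape[1]]=s;o[:j.shape[0],390:390+j.shape[1]]=j
cv2.imwrite("pics/c1.png",o)
E
```

```text
(no output)
```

View pics/c1.png

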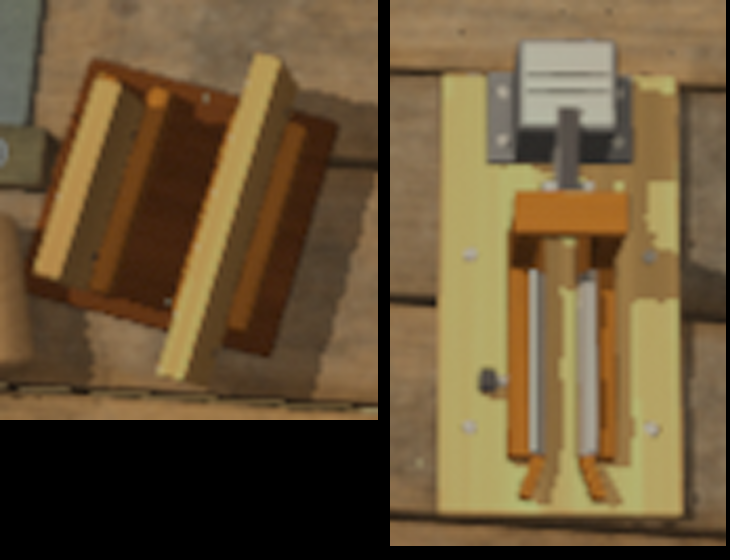

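The crop shows the long panel's top face running from (264,57) to (171,377). It also shows the jig base corners (440,75), (675,78), (438,515) and (683,517), and the cheeks' near ends at y≈460. The lines on the housing are at y≈73 and 95, and the tongue end is at (569,110).

```bash
cat >> h.py <<'E'
E
python3 - <<'E'
from h import *
im=np.load("top.npy",allow_pickle=True).item()
S=lambda x,y,z:at(im,170+x/4.2,195+y/4.2,z)
J=lambda x,y,z:at(im,315+(x-390)/4.2,115+y/4.2,z)
a=S(264,57,.08);b=S(171,377,.08);d=a-b
print("panel",a,b,(a+b)/2,np.linalg.norm(d),np.arctan2(d[1],d[0]))
a=S(110,80,.08);b=S(49,277,.08);d=a-b
print("short",(a+b)/2,np.linalg.norm(d),np.arctan2(d[1],d[0]))
c=[J(*p,.015) for p in((440,75),(675,78),(438,515),(683,517))]
print("base",np.round(c,4))
f=(c[0]+c[1])/2;n=(c[2]+c[3])/2;d=f-n
print(f,n,np.linalg.norm(d),np.linalg.norm(c[0]-c[1]),np.linalg.norm(c[2]-c[3]),np.arctan2(d[1],d[0]))
print("lines",J(569,73,.077),J(569,95,.077),"tongue",J(569,110,.077))
print("bridge",J(515,193,.102),J(630,193,.102),J(515,235,.102),J(630,235,.102))
print("cheek near",J(509,460,.031),J(528,460,.031),J(600,460,.031),J(615,460,.031))
print("slot floor", J(553,460,.031),J(583,460,.031))
E
```

```text
panel [0.54928465 0.13105846 0.08      ] [0.37430556 0.16374283 0.08      ] [0.46179511 0.14740065 0.08      ] 0.17800547783948623 -0.1846620998870804
short [0.47728135 0.22378762 0.08      ] 0.11054588149605268 -0.18842532974208445
base [[ 0.7695 -0.0735  0.015 ]
 [ 0.7759 -0.213   0.015 ]
 [ 0.5053 -0.0869  0.015 ]
 [ 0.5125 -0.2259  0.015 ]]
[ 0.77270365 -0.14323599  0.015     ] [ 0.5089039  -0.15639614  0.015     ] 0.26412780900901395 0.13965914018342826 0.13915741345213337 0.049845593932961375
lines [ 0.75143872 -0.14611591  0.077     ] [ 0.73835184 -0.14666894  0.077     ] tongue [ 0.72946365 -0.14704454  0.077     ]
bridge [ 0.6709803  -0.11811902  0.102     ] [ 0.67467352 -0.18062732  0.102     ] [ 0.64720704 -0.1192518   0.102     ] [ 0.65088853 -0.18148771  0.102     ]
cheek near [ 0.53646586 -0.12497744  0.031     ] [ 0.53710222 -0.1356691   0.031     ] [ 0.53951334 -0.17617915  0.031     ] [ 0.54001558 -0.18461761  0.031     ]
slot floor [ 0.53793947 -0.14973612  0.031     ] [ 0.53894409 -0.1666151   0.031     ]
```

>>> send_rows:
  series:
    - [[0.036,-0.051,0],0.03]
    - [[0.072,-0.103,0],0.06]
    - [[0.108,-0.154,0],0.09]
    - [[0.144,-0.206,0],0.12]
    - [[0.18,-0.257,0],0.15]
    - [[0.216,-0.309,0],0.18]
    - [[0.252,-0.36,-0.02],0.207]
    - [[0.252,-0.36,-0.04],0.207]
    - [[0.252,-0.36,-0.04],0.207]
  hand: -1
  newtons: 60

```text
time: 1.23
eef_pos: [0.4611, 0.147, 0.1895]
tool_rot: [0.996, -0.093, -0.002, 0.001]
force: [0.4, -0.4, 0.1]
grip_width: 0.0854
grasp_force: 0.0
```

```bash
cat >> h.py <<'E'
from scipy.spatial.transform import Rotation as R
def wrist(name):
    s=r.get_state();im=r.get_image("wrist");T=np.eye(4);T[:3,:3]=R.from_quat(s["tool_rot"]).as_matrix();T[:3,3]=s["eef_pos"]
    im["world_from_camera"]=T@np.array(im["mount"]);np.save(name,im,allow_pickle=True);cv2.imwrite(f"pics/{name}.png",im["image"]);return s,im
def show(s):
    x=R.from_quat(s["tool_rot"]).as_matrix();print(round(s["time"],2),np.round(s["eef_pos"],4),"yaw",round(np.arctan2(x[1,0],x[0,0]),4),"tilt",np.round(x[:2,2],4),"F",np.round(s["force"],1),"M",np.round(s["ft_torque"],2),s["grip_width"],s["grasp_force"])
E
python3 - <<'E'
from h import *
s,im=wrist("w1");show(s);print(np.round(im["mount"],3))
for t in(-.09,.09):
  for w in (-.0075,.0075):
    c,q=np.cos(-.185),np.sin(-.185);print(proj(im,[.4618+c*t-q*w,.1474+q*t+c*w,.08]))
E
```

```text
1.23 [0.4611 0.147  0.1895] yaw -0.1869 tilt [-0.004  -0.0021] F [ 0.4 -0.4  0.1] M [ 0.06 -0.02  0.01] 0.0854171628988934 0.0
[[ 0.    -0.958 -0.287  0.072]
 [ 1.     0.001 -0.    -0.001]
 [ 0.    -0.287  0.958 -0.143]
 [ 0.     0.     0.     1.   ]]
[328.22880696 293.35014654]
[310.16508471 293.39734825]
[329.89593957  61.79244912]
[307.83562862  61.82054628]
```

View pics/w1.png

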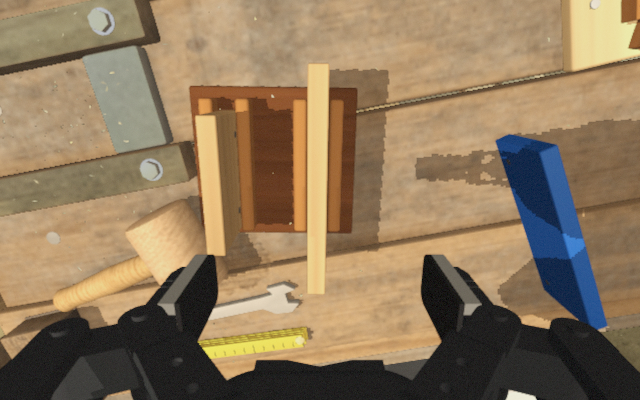

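The wrist view shows the long panel's top face at columns 308–329 and rows 64–293, which matches the prediction to about 1 mm. I'll descend and grip.

>>> send_rows:
  series:
    - [[0,0,-0.03],0]
    - [[0,0,-0.075],0]
    - [[0,0,-0.11],0]
    - [[0,0,-0.135],0]
    - [[0,0,-0.149],0]
    - [[0,0,-0.149],0]
    - [[0,0,-0.149],0]

```text
time: 2.15
eef_pos: [0.4629, 0.1491, 0.0436]
tool_rot: [0.996, -0.092, 0.001, -0.001]
force: [0.6, 0.3, -0.3]
grip_width: 0.0857
grasp_force: 0.0
```

>>> send_rows:
  series:
    - [[0,0,0],0]
    - [[0,0,0],0]
    - [[0,0,0],0]
    - [[0,0,0],0]
    - [[0,0,0],0]
    - [[0,0,0],0]
    - [[0,0,0],0]
    - [[0,0,0],0]
  hand: 1
  newtons: 60

```text
time: 3.15
eef_pos: [0.4622, 0.1484, 0.0425]
tool_rot: [0.996, -0.092, 0.0, -0.0]
force: [-0.0, -0.4, 4.5]
grip_width: 0.0141
grasp_force: 59.7
```

>>> send_rows:
  series:
    - [[0,0,0.01],0]
    - [[0,0,0.03],0]
    - [[0,0,0.06],0]
    - [[0,0,0.09],0]
    - [[0,0,0.1],0]
    - [[0,0,0.1],0]

```text
time: 3.9
eef_pos: [0.4618, 0.1484, 0.1421]
tool_rot: [0.996, -0.092, -0.0, -0.0]
force: [-0.3, 0.4, -2.0]
grip_width: 0.0141
grasp_force: 59.3
```

```bash
python3 - <<'E'
from h import *
s,im=wrist("w2");show(s)
E
```

```text
3.9 [0.4618 0.1484 0.1421] yaw -0.185 tilt [-0.0001  0.0006] F [-0.3  0.4 -2. ] M [-0.05 -0.   -0.02] 0.014060616102466263 59.284236431121826
```

View pics/w2.png

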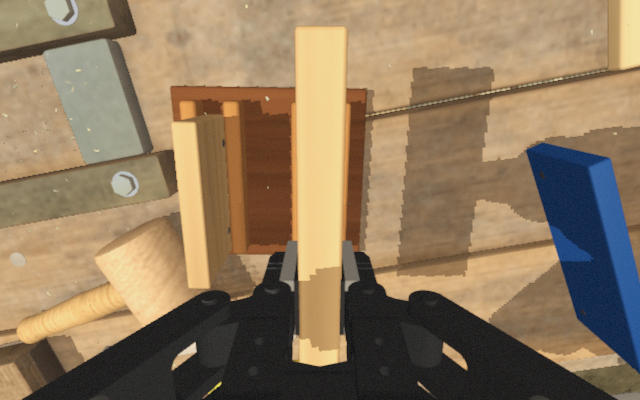

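The panel is held centrally: its far end is at (321,27), level and with no yaw slip. I'll carry it over to the slot.

>>> send_rows:
  series:
    - [[0.012,-0.043,0],0.03]
    - [[0.024,-0.087,0],0.07]
    - [[0.037,-0.13,0],0.1]
    - [[0.05,-0.173,0],0.135]
    - [[0.062,-0.217,0],0.17]
    - [[0.075,-0.26,0],0.2]
    - [[0.084,-0.29,0],0.225]
    - [[0.087,-0.303,-0.015],0.235]
    - [[0.087,-0.303,-0.035],0.235]
    - [[0.087,-0.303,-0.035],0.235]
    - [[0.087,-0.303,-0.035],0.235]

```text
time: 5.32
eef_pos: [0.5489, -0.1543, 0.1072]
tool_rot: [1.0, 0.025, -0.0, 0.0]
force: [-0.2, 0.6, -2.1]
grip_width: 0.0142
grasp_force: 59.2
```

```bash
python3 - <<'E'
from h import *
im=np.load("w2.npy",allow_pickle=True).item();s0=np.array([.4618,.1484,.1421])
p=at(im,321,27,.1421+.0375);q=p-s0;print("front off",np.linalg.norm(q[:2]),np.arctan2(q[1],q[0]))
s,im=wrist("w3");show(s)
print(at(im,320,30,.106+.0375))
cv2.imwrite("pics/c3.png",cv2.resize(im["image"][0:300,170:470],None,fx=2,fy=2,interpolation=cv2.INTER_CUBIC))
E
```

```text
front off 0.08908048987991211 -0.18169616679505948
5.33 [ 0.5489 -0.1543  0.1072] yaw 0.051 tilt [-0.0006 -0.0002] F [-0.2  0.6 -2.1] M [ 0.   -0.   -0.05] 0.014230386853063721 59.229331612586975
[ 0.63750593 -0.14898268  0.1435    ]
```

View pics/c3.png

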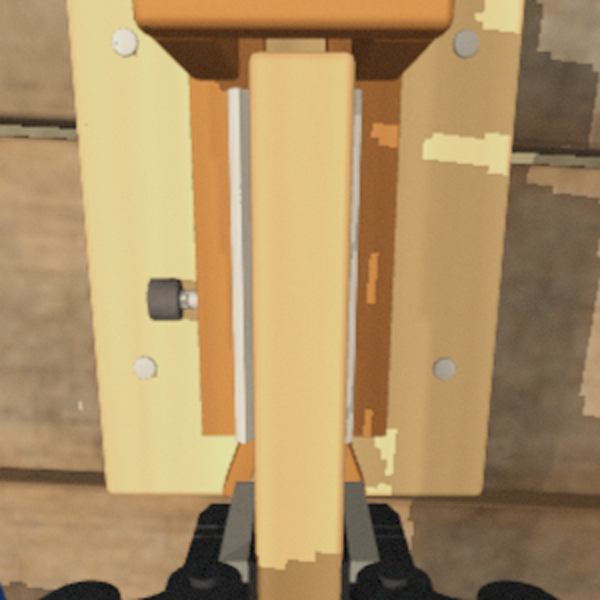

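The crop shows the panel between the strips with its front short of the bridge. The cheek outer edges are at x = 203 and 387 (y=435) and 190 and 401 (y=100). The panel's edges are at 252 and 354 at the front. I'll turn that into a lateral offset.

```bash
python3 - <<'E'
from h import *
im=np.load("w3.npy",allow_pickle=True).item()
P=lambda x,y,z:at(im,170+x/2,y/2,z)
L=[P(203,435,.031),P(190,100,.031)];Q=[P(387,435,.031),P(401,100,.031)]
print(L,Q,[np.linalg.norm(a-b) for a,b in zip(L,Q)])
n=(L[0]+Q[0])/2;f=(L[1]+Q[1])/2;d=f-n;print("mid",n,f,np.arctan2(d[1],d[0]))
b=[P(*p,.015) for p in((107,493),(482,493),(70,10),(521,10))];n2=(b[0]+b[1])/2;f2=(b[2]+b[3])/2;d2=f2-n2
print("base",n2,f2,np.arctan2(d2[1],d2[0]),np.linalg.norm(b[0]-b[1]),np.linalg.norm(b[2]-b[3]))
a=P(303,60,.1447);c=P(299.5,540,.1447);e=a-c;print("panel",c,a,np.arctan2(e[1],e[0]))
print("bridge near", P(135,28,.102),P(452,28,.102))
# lateral of panel centre wrt slot line
t=np.array([np.cos(.05),np.sin(.05)]);nn=np.array([-t[1],t[0]])
for k,v in dict(n=n,f=f,n2=n2,f2=f2,c=c,a=a,tcp=np.array([.5489,-.1543])).items(): print(k,round(v[:2]@nn*1000,2),round(v[:2]@t*1000,1))
E
```

```text
[array([ 0.53802341, -0.12179797,  0.031     ]), array([ 0.64234337, -0.11672464,  0.031     ])] [array([ 0.54121417, -0.1835416 ,  0.031     ]), array([ 0.64552033, -0.17842594,  0.031     ])] [np.float64(0.06182602383217288), np.float64(0.061783041598669555)]
mid [ 0.53961879 -0.15266979  0.031     ] [ 0.64393185 -0.14757529  0.031     ] 0.04879976592707077
base [ 0.51084653 -0.15384908  0.015     ] [ 0.67091591 -0.14614402  0.015     ] 0.04809861460818571 0.13873437776682115 0.13695481399457787
panel [ 0.56295257 -0.15279546  0.1447    ] [ 0.63734409 -0.14940598  0.1447    ] 0.045531199501672885
bridge near [ 0.64783819 -0.11668376  0.102     ] [ 0.65097811 -0.17770643  0.102     ]
n -179.45 531.3
f -179.57 635.8
n2 -179.19 502.5
f2 -179.49 662.8
c -180.74 554.6
a -181.07 629.1
tcp -181.54 540.5
```

The panel sits about 1.5 mm to the right of the slot's middle line, so I'll shift +1.5 mm in y and lower it.

>>> send_rows:
  series:
    - [[0,0.0015,0],0]
    - [[0,0.0015,-0.015],0]
    - [[0,0.0015,-0.03],0]
    - [[0,0.0015,-0.04],0]
    - [[0,0.0015,-0.047],0]
    - [[0,0.0015,-0.053],0]
    - [[0,0.0015,-0.057],0]
    - [[0,0.0015,-0.057],0]
    - [[0,0.0015,-0.057],0]

```text
time: 6.5
eef_pos: [0.5493, -0.1532, 0.0506]
tool_rot: [1.0, 0.025, 0.0, 0.0]
force: [-0.1, -1.1, -1.8]
grip_width: 0.0145
grasp_force: 59.2
```

>>> send_rows:
  series:
    - [[0,0,-0.001],0]
    - [[0,0,-0.002],0]
    - [[0,0,-0.003],0]
    - [[0,0,-0.003],0]

```text
time: 7.0
eef_pos: [0.549, -0.1532, 0.0475]
tool_rot: [1.0, 0.025, 0.0, 0.0]
force: [-1.0, 0.2, 1.6]
grip_width: 0.0143
grasp_force: 59.4
```

The panel is on the floor: the vertical force rose by 3.4 N. Now I'll slide it under the bridge, stopping just short of the stop.

>>> send_rows:
  series:
    - [[0.004,0.0002,0],0]
    - [[0.009,0.0004,0],0]
    - [[0.014,0.0007,0],0]
    - [[0.019,0.0009,0],0]
    - [[0.024,0.0012,0],0]
    - [[0.029,0.0014,0],0]
    - [[0.034,0.0017,0],0]
    - [[0.034,0.0017,0],0]
    - [[0.034,0.0017,0],0]

```text
time: 8.12
eef_pos: [0.5838, -0.1516, 0.0475]
tool_rot: [1.0, 0.025, 0.001, 0.0]
force: [-0.4, -0.4, 2.9]
grip_width: 0.0143
grasp_force: 59.8
```

```bash
python3 - <<'E'
from h import *
show(r.get_state())
E
```

```text
8.12 [ 0.5838 -0.1516  0.0475] yaw 0.0504 tilt [ 0.0016 -0.0003] F [-0.4 -0.4  2.9] M [-0.36  0.18  0.  ] 0.014295571586674653 59.83140170574188
```

>>> send_rows:
  series:
    - [[0.003,0.0001,0],0]
    - [[0.006,0.0003,0],0]
    - [[0.009,0.0005,0],0]
    - [[0.012,0.0006,0],0]
    - [[0.012,0.0006,0],0]
    - [[0.012,0.0006,0],0]

```text
time: 8.88
eef_pos: [0.5937, -0.1511, 0.0475]
tool_rot: [1.0, 0.025, -0.001, 0.0]
force: [-7.1, -0.9, 7.6]
grip_width: 0.0143
grasp_force: 60.6
```

```bash
python3 - <<'E'
from h import *
show(r.get_state())
im=r.get_image("top");np.save("top2",im,allow_pickle=True)
c=cv2.resize(im["image"][118:178,320:400],None,fx=9,fy=9,interpolation=cv2.INTER_CUBIC);cv2.imwrite("pics/t2.png",c)
E
```

```text
8.88 [ 0.5937 -0.1511  0.0475] yaw 0.0501 tilt [-0.0024 -0.0002] F [-7.1 -0.9  7.6] M [-0.15  2.06  0.01] 0.014349688719280461 60.57473659515381
```

View pics/t2.png

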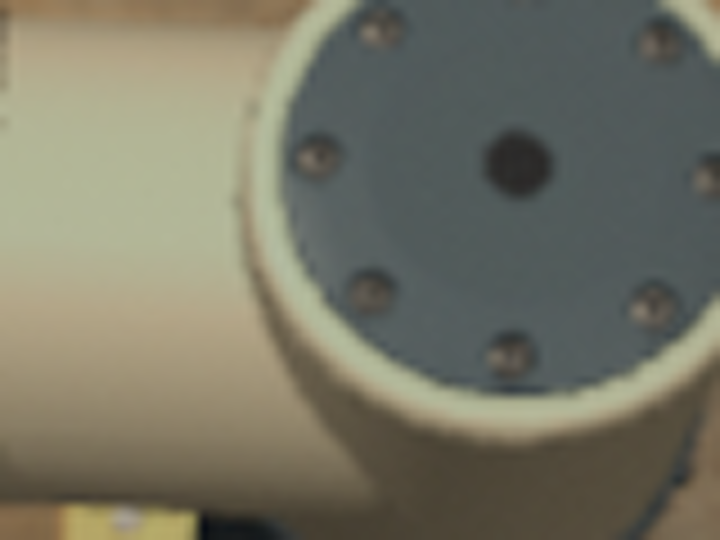

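The arm hides the housing from the top camera, so I'll check with the wrist and scene cameras.

```bash
python3 - <<'E'
from h import *
s,im=wrist("w4");sc=r.get_image("scene");np.save("sc2",sc,allow_pickle=True)
p=proj(sc,[.743,-.145,.077]).astype(int);print(p,proj(im,[.744,-.145,.077]))
a=cv2.resize(im["image"][0:150,220:420],None,fx=2,fy=2,interpolation=cv2.INTER_CUBIC)
x,y=p[0]-35,p[1]-25
print(x,y)
b=cv2.resize(sc["image"][y:y+60,x:x+80],(400,300),interpolation=cv2.INTER_CUBIC)
cv2.imwrite("pics/c4.png",np.hstack([a,b]))
E
```

```text
[379 177] [ 329.05794501 -237.25775096]
344 152
```

View pics/c4.png

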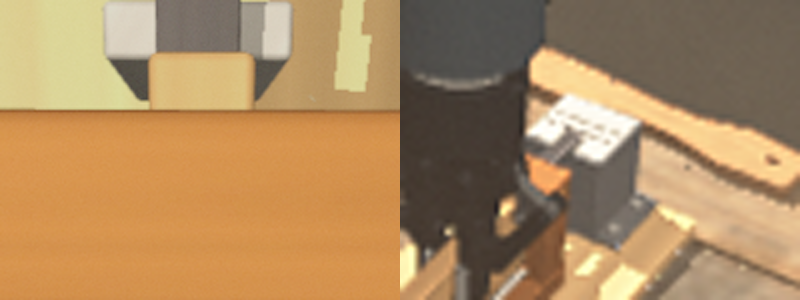

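The wrist crop shows the panel's end flush against the pad at about (200,52). The scene crop shows the tongue tip near the first line, around (578,130). I'll push a further ~6 mm and look at the tip more closely.

>>> send_rows:
  series:
    - [[0.002,0.0001,0],0]
    - [[0.004,0.0002,0],0]
    - [[0.006,0.0003,0],0]
    - [[0.006,0.0003,0],0]
    - [[0.006,0.0003,0],0]

```text
time: 9.65
eef_pos: [0.5984, -0.1509, 0.0475]
tool_rot: [1.0, 0.025, -0.002, 0.0]
force: [-11.1, -0.7, 10.3]
grip_width: 0.0141
grasp_force: 60.8
```

```bash
python3 - <<'E'
from h import *
im=np.load("w4.npy",allow_pickle=True).item();print("front before",at(im,321,26,.085))
s,im=wrist("w5");show(s);sc=r.get_image("scene");np.save("sc3",sc,allow_pickle=True)
sc0=np.load("scene.npy",allow_pickle=True).item();sc2=np.load("sc2.npy",allow_pickle=True).item()
f=lambda i:cv2.resize(i["image"][164:189,366:396],(390,325),interpolation=cv2.INTER_CUBIC)
o=np.vstack([np.hstack([f(sc0),f(sc)]),np.hstack([f(sc2),cv2.resize(im["image"][0:125,245:395],(390,325))])])
cv2.imwrite("pics/c5.png",cv2.resize(o,(720,600)))
t=np.array([np.cos(.049),np.sin(.049)])
for jx in(100,105,110,115,120):
  q=np.array([.629,-.1485])+t*jx/1000;u=proj(sc,[*q,.077]);print(jx,np.round((u-[366,164])*12,0))
E
```

```text
front before [ 0.68317336 -0.14613899  0.085     ]
9.65 [ 0.5984 -0.1509  0.0475] yaw 0.05 tilt [-0.0048 -0.0002] F [-11.1  -0.7  10.3] M [-0.02  3.31  0.06] 0.0140620133830896 60.81682205200195
100 [126. 183.]
105 [136. 173.]
110 [146. 163.]
115 [155. 153.]
120 [165. 143.]
```

View pics/c5.png

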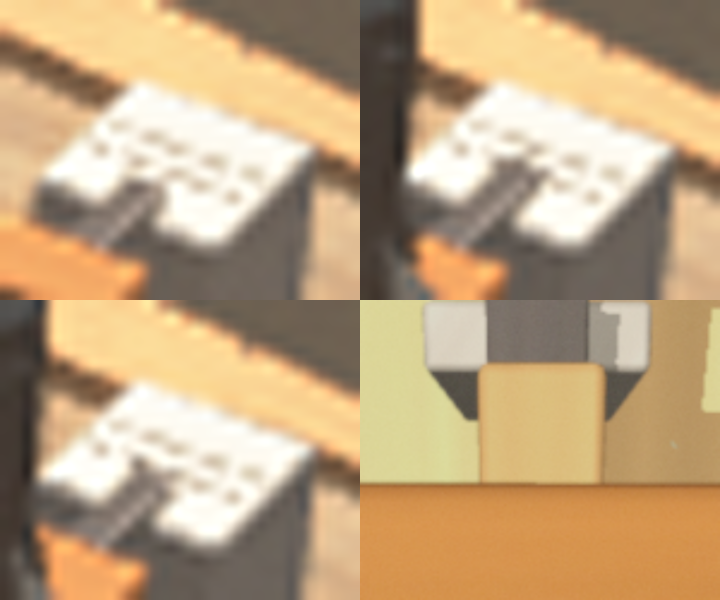

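The tongue tip moved from about (145,180) to (163,168) in the enlarged views. That puts it right at the first line, roughly 9–10 mm of travel. I'll push about 5.5 mm more, to mid-gap.

>>> send_rows:
  series:
    - [[0.0015,0.0001,0],0]
    - [[0.003,0.0001,0],0]
    - [[0.0045,0.0002,0],0]
    - [[0.006,0.0003,0],0]
    - [[0.0065,0.0003,0],0]
    - [[0.0065,0.0003,0],0]
    - [[0.0065,0.0003,0],0]

```text
time: 10.62
eef_pos: [0.6037, -0.1507, 0.0476]
tool_rot: [1.0, 0.025, -0.004, -0.0]
force: [-15.1, -0.0, 12.9]
grip_width: 0.0144
grasp_force: 61.1
```

```bash
python3 - <<'E'
from h import *
s,im=wrist("w6");show(s);sc=r.get_image("scene");np.save("sc4",sc,allow_pickle=True)
sc0=np.load("scene.npy",allow_pickle=True).item()
f=lambda i:cv2.convertScaleAbs(cv2.resize(i["image"][166:186,367:393],(780,600),interpolation=cv2.INTER_LANCZOS4),alpha=.9)
cv2.imwrite("pics/c6.png",f(sc))
E
```

```text
10.62 [ 0.6037 -0.1507  0.0476] yaw 0.0499 tilt [-0.0071 -0.0002] F [-15.1  -0.   12.9] M [0.17 4.51 0.14] 0.01443219138523653 61.14078998565674
```

View pics/c6.png

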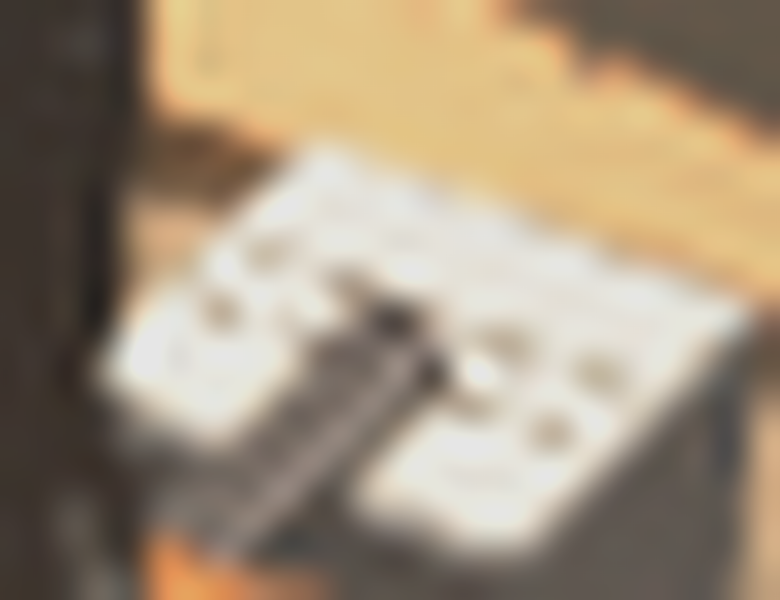

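The tip is at about (400,322). At that column the first line is at y≈377 and the second at y≈297. That's roughly mid-gap, about 15 mm of travel, and the TCP position agrees. I'll let it settle and check it's steady.

>>> send_rows:
  series:
    - [[0,0,0],0]
    - [[0,0,0],0]
    - [[0,0,0],0]
    - [[0,0,0],0]
    - [[0,0,0],0]
    - [[0,0,0],0]
    - [[0,0,0],0]
    - [[0,0,0],0]

```text
time: 11.72
eef_pos: [0.6037, -0.1507, 0.0476]
tool_rot: [1.0, 0.025, -0.004, -0.0]
force: [-14.5, 1.1, 13.1]
grip_width: 0.0141
grasp_force: 61.1
```

```bash
python3 - <<'E'
from h import *
s=r.get_state();show(s);print(np.abs(s["qvel"]).max())
if abs(s["eef_pos"][0]-.6037)<.001: print(r.close_job())
E
```

```text
11.72 [ 0.6037 -0.1507  0.0476] yaw 0.0499 tilt [-0.0072 -0.0001] F [-14.5   1.1  13.1] M [0.12 4.53 0.11] 0.01411466918259697 61.1411190032959
0.001455055770579181
the job is handed in; nothing more can be done
None
```

The long panel is in the jig slot under the bridge, held steady against the sprung stop with the tongue tip about midway between the two lines (about 15 mm of its 28 mm travel); I handed the job in at 11.7 s with the grip still on.

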